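# Thread the colour sample strips onto the two-pin stand

### The job

Put the bead sample set together on the wooden stand: thread the red strip over both steel pins until it lies flat on the stand, then thread the yellow strip over both pins so that it lies flat on the red one. Leave the blue strip lying where it is, and let go of everything at the end.

Things in the scene. Friction and masses are not known exactly. Their poses are not given: they have to be found in the camera images.
- stand: wooden stand fixed to the table: a bar 220 mm long (its own y), 44 mm wide (x), 15 mm high, with a darker foot, 90 mm (x) by 30 mm (y) and 10 mm high, under each end. Two upright steel pins, 12 mm in diameter with tapered tips, rise from the bar at y = +70 and -70 mm; they stand 50 mm above the bar, their tips 65 mm above the table. Origin: centre of the underside, at table height; z up. The two ends are alike.
- red_strip: flat rectangular bead-colour sample strip of red plastic, 190 mm long (its own y), 50 mm wide (x), 12 mm thick, 70 to 140 g, lying flat on the table. Two round through holes, 35 mm across, on its long centre line at y = +70 and -70 mm; between them two rows of five small inlaid discs in a paler tone, flush. It can be gripped across its 50 mm width at the middle. Origin: centre of its underside; z up. The two ends are alike. It goes on first, straight onto the bar.
- yellow_strip: flat rectangular bead-colour sample strip of yellow plastic, 190 mm long (its own y), 50 mm wide (x), 12 mm thick, 70 to 140 g, lying flat on the table. Two round through holes, 35 mm across, on its long centre line at y = +70 and -70 mm; between them two rows of five small inlaid discs in a paler tone, flush. It can be gripped across its 50 mm width at the middle. Origin: centre of its underside; z up. The two ends are alike. It goes on second, on top of the red one.
- blue_strip: flat rectangular bead-colour sample strip of blue plastic, 190 mm long (its own y), 50 mm wide (x), 12 mm thick, 70 to 140 g, lying flat on the table. Two round through holes, 35 mm across, on its long centre line at y = +70 and -70 mm; between them two rows of five small inlaid discs in a paler tone, flush. It can be gripped across its 50 mm width at the middle. Origin: centre of its underside; z up. The two ends are alike. It is not wanted and stays where it lies.
Not all that is in view belongs to the job. Several things have the shape of the yellow_strip; the one meant has the colours described above.

How it is judged:
By the outcome, as a careful person would: the job done as asked, in the order asked, and still so for the second after the job is handed in, with the robot touching nothing.
It also fails if it takes over 61 s, if anything falls off the work surface, if the arm or the gripper's body presses on something with over 40 N, if the wrist force passes 120 N, or if a joint passes its speed limit or range.

### The arm

A 6-joint arm with a two-finger parallel gripper is mounted at the origin on the work surface. World frame = base frame: x ahead of the robot, y to its left, z up, the work surface at z = 0. Lengths are in m, angles in rad, forces in N, time in s.
With the tool pointing down it reaches from about 0.375 to 0.9 m from the base axis. Payload 3.1 kg.
Tool frame: the origin (TCP) lies on the centre line of the jaws, within the pads' length; the fingertips stand 17 mm ahead of it and the grasp point (between the pads) lies 2 mm behind it; y points along the fingers, z is the direction in which the jaws open and shut, and the axes are right-handed (so a half turn about y gives the same grasp; the last joint's range is limited). The gripper opens to 85 mm and grips with 20 to 120 N. Pads are 22 mm wide; open, the fingers measure 114 mm over their backs; the gripper's body (76 mm by 85 mm) begins 54 mm behind the grasp point. The pads swing forward as they close: fully open they stand 13 mm farther back than shut.
Start: joints at [-1.425, 0.527, 1.433, -0, 1.181, -0.178], TCP at [0.199, -0.592, 0.248] pointing down, gripper open.
Joint ranges: [-3.08, 3.08], [-0.75, 2.2], [0.22, 2.44], [-1.43, 4.57], [0, 2.65], [-2.85, 2.85]. Speed limits (rad/s): [2.79, 2.79, 3.14, 3.14, 3.14, 3.14].

### API

Orientations are given as a unit quaternion [x, y, z, w].
In Python, from station import manip gives the robot as it stands.
- The arm moves only by the shell command python3 -m handwheel 'ROWS' [FORCE]. ROWS is JSON, one flat list of numbers, 7 for each row, row after row: the shift along the tool's x, y, z in cm, then the turn, a rotation vector about the tool's x, y, z in rad, then the finger opening in cm, from 0 to 8.54. A call has 1 to 10 rows; each row is the pose to reach, as a shift and turn from the pose commanded when the call began, along the tool's axes at that moment; what a row does not reach only later rows make up. A row lasts 1/12 s, in which the tool goes at most 41.7 mm and 7.16 degrees, less where a joint would pass 70% of its speed; a pose out of reach is approached as far as the arm can. A call with a gripper value outside its range is refused whole. The fingers move at their own pace and stop on an object; FORCE is the grip in N (left out, the last holds). Time passes only in rows, so rows that repeat a pose let the fingers close. It gives the time, the measured TCP pose, the force and the opening at its end, in the units of the state.
- manip.sense(): the state, without advancing time (a new reading comes with each control period).
- manip.snapshot(name): name is "scene" or "top" or "wrist"; returns a dict with "frame" (400x640x3 uint8, red, green, blue), "depth" (400x640 float32, m along the optical axis (not along the pixel's ray), 0 where there is no reading), "camera_matrix" (3x3 intrinsics, pixels), "rvec" (rotation vector, rad) and "tvec" (3), from world to camera coordinates, as OpenCV has them. Camera axes: x right, y down, z forward; pixel columns grow to the right and rows downward; lengths in m; the calibration is good to about 2 mm. A picture is of the moment at which its call begins.
- manip.sign_off(): hands the job in, once; it reports no verdict.
The state is a dict: "t": time; "q": joint angles; "qd": joint speeds; "tau": joint torques, N m; "tcp_pos": TCP position; "tool_rot": TCP orientation; "force": force on the tool from outside, world axes, zero at the start; "ft_torque": the same for the moment, N m; "finger_gap": opening from 0.0 (shut) to 1.0 (fully open).
Only numpy, scipy, OpenCV 4.12 (cv2) and the standard library are available. Lean on these libraries where they do the work, as an engineer would, in place of code of your own. Each camera call takes 0.05 s, during which the arm holds its last target.

## Working session

There is one attempt and no reset: what is moved stays moved. The work goes in short steps, Python scripts to look and compute and a shell command to move; the robot and the scene stay as the last step left them, time stands still between calls to the robot, and variables do not carry over. Pictures are saved under pics/ and viewed, and the job is handed in when it is done.

```bash
mkdir -p pics; ls
cat > h.py <<'E'
import numpy as np, cv2
from station import manip
from scipy.spatial.transform import Rotation as R
def snap(n,f):
    s=manip.snapshot(n); cv2.imwrite('pics/'+f,s['frame'][:,:,::-1]); np.savez('pics/'+f[:-4]+'.npz',**s); return s
def w(s,u,v,d=None,z=None):
    K=s['camera_matrix'];Rm=cv2.Rodrigues(np.array(s['rvec'],float))[0];t=np.array(s['tvec']).ravel()
    r=np.linalg.inv(K)@[u,v,1]
    o=-Rm.T@t; rd=Rm.T@r
    if z is not None: return o+rd*(z-o[2])/rd[2]
    if d is None: d=s['depth'][int(round(v)),int(round(u))]
    return o+rd*d
E
python3 - <<'E'
from h import *
for n in ['top','scene','wrist']: snap(n,n+'0.png')
print(manip.sense())
print(R.from_quat(manip.sense()['tool_rot']).as_matrix().round(3))
E
```

```text
pics
{'t': 0.15, 'q': array([-1.42551781e+00,  5.28256447e-01,  1.43358861e+00, -2.25729423e-05,
        1.18139395e+00, -1.78473091e-01]), 'qd': array([-9.35509845e-05, -3.02250169e-03, -3.66331038e-03,  3.31658101e-04,
       -1.00928578e-03,  7.29033934e-04]), 'tau': array([ 5.29621957e-04, -4.42745912e+01, -1.78274989e+01, -2.35380076e-04,
        5.62089379e-03,  5.56323321e-08]), 'tcp_pos': array([ 0.19879187, -0.59200618,  0.24756221]), 'tool_rot': array([-0.11396491,  0.69844395, -0.69727972,  0.11396947]), 'force': array([ 0.54067783,  0.67807944, -0.5772945 ]), 'ft_torque': array([-0.01035578,  0.0246128 , -0.00709001]), 'finger_gap': 0.998466076498047}
[[-0.948 -0.     0.318]
 [-0.318  0.002 -0.948]
 [-0.    -1.    -0.002]]
```

View pics/top0.png

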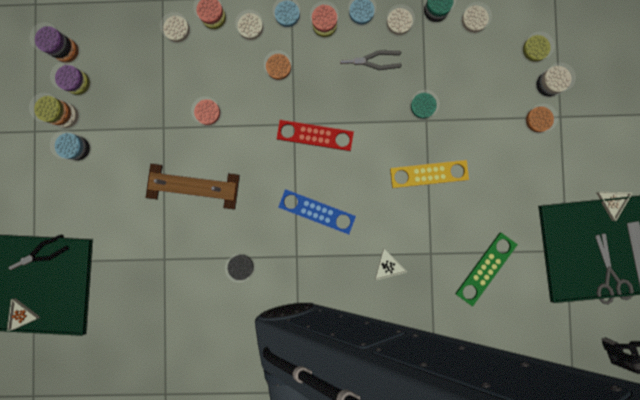

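View pics/scene0.png

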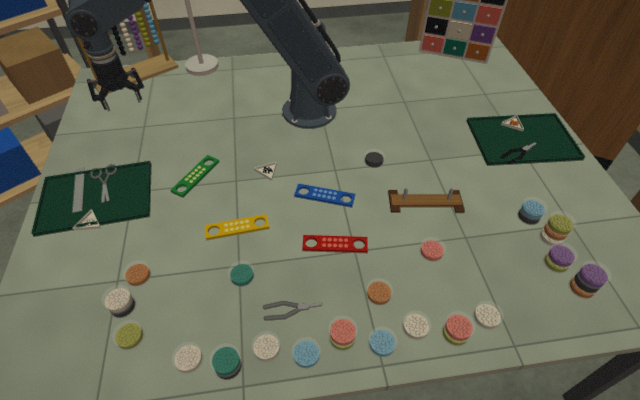

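View pics/wrist0.png

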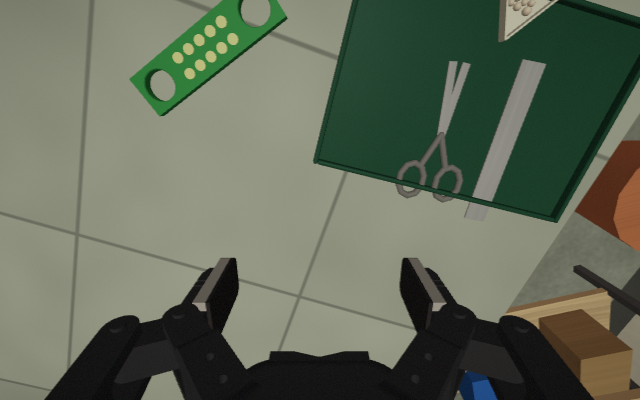

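In the top view there are four alike strips: red (315,136), yellow (430,174), blue (317,212) and green (487,269). The stand is at (193,187). Red and yellow fit the description by colour, and an enlarged crop will confirm them.

Run:
```python
import cv2,numpy as np
a=cv2.imread('pics/top0.png')
A=cv2.resize(a[105:205,265:475],None,fx=3.8,fy=3.8,interpolation=cv2.INTER_CUBIC)[:, :798]
cv2.imwrite('pics/c1.png',A)
cv2.imwrite('pics/c2.png',cv2.resize(a[150:225,135:255],None,fx=6.5,fy=6.5,interpolation=cv2.INTER_CUBIC))
```

```text
(no output)
```

View pics/c1.png

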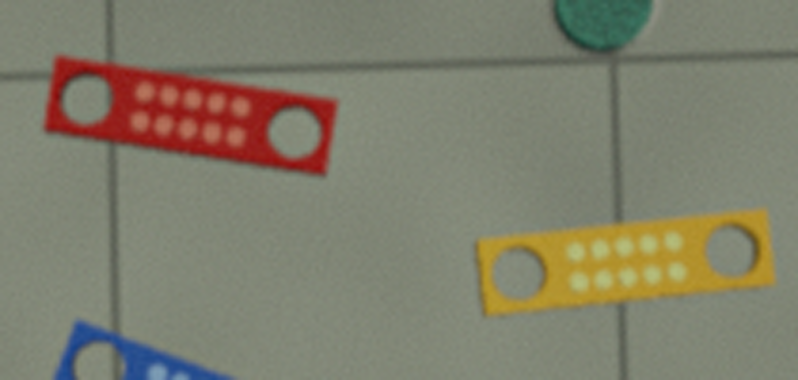

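View pics/c2.png

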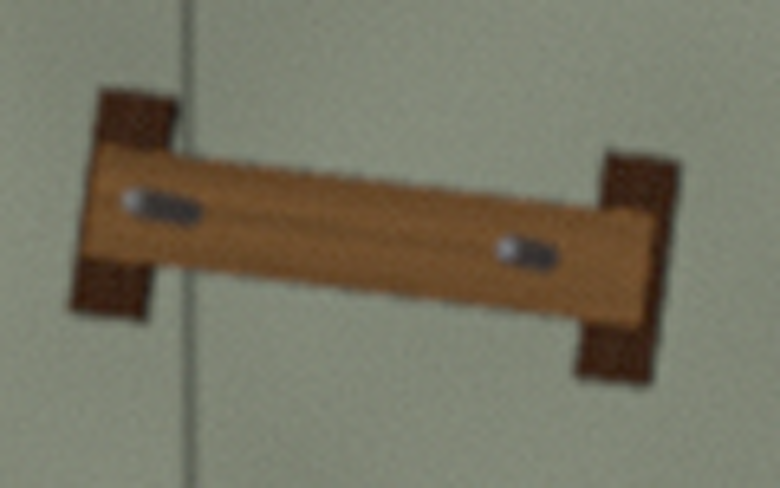

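The crop confirms the bright red strip (top view 315,136) and the golden yellow strip with paler discs (430,174). The green strip is the lookalike to leave alone. The stand's pins are at about (157,181) and (216,188).

Run:
```python
from h import *
s=dict(np.load('pics/top0.npz'))
f=s['frame'].astype(int); r,g,b=f[...,0],f[...,1],f[...,2]
m={'red':(r>110)&(g<60)&(b<60),'yellow':(r>140)&(g>100)&(b<90),'blue':(b>110)&(r<80)}
for n,k in m.items():
    k=k.astype(np.uint8); k=cv2.morphologyEx(k,cv2.MORPH_CLOSE,np.ones((5,5)))
    c=max([c for c in cv2.findContours(k,0,1)[0] if 100<c[:,0,1].mean()<230],key=cv2.contourArea)
    P=np.array([w(s,u,v,z=.012)[:2]*1000 for u,v in c[:,0]]).astype(np.float32)
    print(n,cv2.minAreaRect(P))
    box=cv2.boxPoints(cv2.minAreaRect(P)); print(box.round(1).tolist())
q=np.array([(98,145),(655,210),(642,326),(82,258)])
P=np.array([w(s,(u+.5)/6.5+134.5,(v+.5)/6.5+149.5,z=.015) for u,v in q]);print(P.round(4),P.mean(0))
l=(P[0]+P[3]-P[1]-P[2])/2; print('len',np.linalg.norm(l),'angle',np.degrees(np.arctan2(l[1],l[0])), 'w',np.linalg.norm(P[0]-P[3]))
for u,v in [(130,200),(508,248)]: print('tip',w(s,(u+.5)/6.5+134.5,(v+.5)/6.5+149.5,z=.063))
for u,v in [(193,208),(549,257)]: print('base',w(s,(u+.5)/6.5+134.5,(v+.5)/6.5+149.5,z=.015))
```

```text
red ((636.0137939453125, -11.502754211425781), (185.84226989746094, 49.163211822509766), 79.29239654541016)
[[594.5999755859375, -98.19999694824219], [642.9000244140625, -107.4000015258789], [677.4000244140625, 75.19999694824219], [629.0999755859375, 84.4000015258789]]
yellow ((531.4866943359375, -295.0456237792969), (50.77756118774414, 190.37001037597656), 4.65494966506958)
[[498.5, -202.1999969482422], [513.9000244140625, -392.0], [564.5, -387.8999938964844], [549.0999755859375, -198.10000610351562]]
blue ((444.23699951171875, -11.898406982421875), (188.2775421142578, 49.33954620361328), 67.30057525634766)
[[385.20001220703125, -89.19999694824219], [430.70001220703125, -108.30000305175781], [503.29998779296875, 65.4000015258789], [457.79998779296875, 84.5]]
[[0.5536 0.4055 0.015 ]
 [0.5228 0.1892 0.015 ]
 [0.4782 0.1949 0.015 ]
 [0.5099 0.412  0.015 ]] [0.51611661 0.30041481 0.015     ]
len 0.2188818666096226 angle 81.80040136347714 w 0.04417024757419904
tip [0.52695539 0.3717783  0.063     ]
tip [0.50571668 0.23209279 0.063     ]
base [0.52815865 0.36859036 0.015     ]
base [0.50569909 0.23052359 0.015     ]
```

```bash
cat >> h.py <<'E'
def go(x,y,z,yaw):
    """delta in tool axes (cm, rad) to TCP target, jaw axis (tool z) at yaw deg (mod 180), tool down"""
    s=manip.sense(); T=R.from_quat(s['tool_rot']).as_matrix()
    best=None
    for k in (0,180):
        a=np.radians(yaw+k); zz=np.array([np.cos(a),np.sin(a),0]); yy=np.array([0,0,-1.]); G=np.c_[np.cross(yy,zz),yy,zz]
        rv=R.from_matrix(T.T@G).as_rotvec()
        if best is None or np.linalg.norm(rv)<np.linalg.norm(best): best=rv
    d=T.T@(np.array([x,y,z])-s['tcp_pos'])*100
    print('shift cm',d.round(2),'rot',best.round(3),'| t',round(s['t'],2),'tcp',s['tcp_pos'].round(4),'jaw',round(float(np.degrees(np.arctan2(T[1,2],T[0,2]))),1),'gap',round(s['finger_gap']*85.4,1),'F',np.round(s['force'],1),'q',s['q'].round(2))
E
python3 -c "
from h import *
go(.636,-.0115,.15,-10.7)"
```

```text
shift cm [-59.91   9.84 -41.11] rot [ 1.00e-03 -1.06e+00 -1.00e-03] | t 0.15 tcp [ 0.1988 -0.592   0.2476] jaw -71.4 gap 85.3 F [ 0.5  0.7 -0.6] q [-1.43  0.53  1.43 -0.    1.18 -0.18]
```

```bash
python3 -m handwheel '[-3,0,-2,0,-0.06,0,8.5, -6,0,-4,0,-0.12,0,8.5, -9,0,-6,0,-0.2,0,8.5, -12,1,-8,0,-0.28,0,8.5, -15,1,-10,0,-0.36,0,8.5, -18,2,-12,0,-0.44,0,8.5, -21,2,-14,0,-0.5,0,8.5, -24,3,-16,0,-0.56,0,8.5, -27,3,-18,0,-0.62,0,8.5, -30,4,-20,0,-0.68,0,8.5]' 40
python3 -c "
from h import *
go(.636,-.0115,.15,-10.7)"
```

```text
t: 0.98
tcp_pos: [0.421, -0.3065, 0.209]
tool_rot: [0.341, -0.619, 0.62, -0.341]
force: [0.6, -1.0, 0.1]
finger_gap: 0.994
shift cm [-36.43   5.89   2.38] rot [-0.002 -0.378  0.001] | t 0.98 tcp [ 0.421  -0.3065  0.209 ] jaw -32.3 gap 84.9 F [ 0.6 -1.   0.1] q [-0.84  0.44  1.74  0.    0.96 -0.28]
```

```bash
python3 -m handwheel '[-4,0.6,0.2,0,-0.04,0,8.5, -8,1.2,0.5,0,-0.08,0,8.5, -12,1.8,0.8,0,-0.13,0,8.5, -16,2.5,1.0,0,-0.17,0,8.5, -20,3.2,1.3,0,-0.21,0,8.5, -24,3.9,1.5,0,-0.25,0,8.5, -28,4.5,1.8,0,-0.29,0,8.5, -32,5.1,2.1,0,-0.33,0,8.5, -36.4,5.9,2.4,0,-0.378,0,8.5, -36.4,5.9,2.4,0,-0.378,0,8.5]' 40
python3 -m handwheel '[0,0,0,0,0,0,8.5, 0,0,0,0,0,0,8.5]'
python3 -c "
from h import *
go(.636,-.0115,.15,-10.7); snap('wrist','w1.png')"
```

```text
t: 1.82
tcp_pos: [0.6384, -0.0073, 0.1479]
tool_rot: [-0.451, 0.544, -0.543, 0.454]
force: [0.8, -0.3, -1.0]
finger_gap: 0.996
t: 1.98
tcp_pos: [0.6347, -0.0131, 0.1487]
tool_rot: [-0.451, 0.545, -0.544, 0.45]
force: [0.4, -0.4, 1.4]
finger_gap: 0.995
shift cm [-0.18 -0.13  0.09] rot [ 0.002 -0.001  0.001] | t 1.98 tcp [ 0.6347 -0.0131  0.1487] jaw -10.8 gap 85.0 F [ 0.4 -0.4  1.4] q [-0.2   0.66  1.49 -0.    0.99 -0.01]
```

View pics/w1.png

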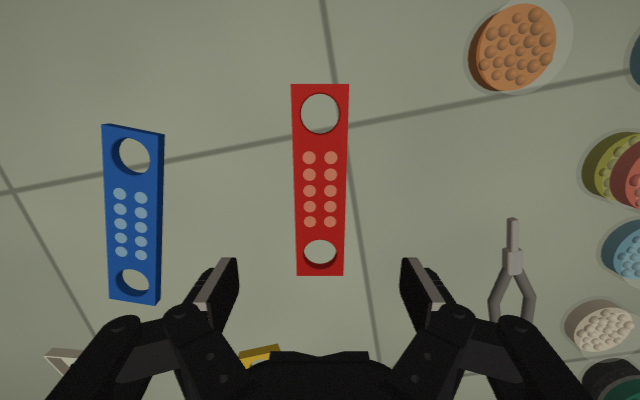

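The wrist view shows the red strip (320,180) aligned and laterally centred between the jaws. I'll cross-check its position with the wrist calibration.

```bash
cat >> h.py <<'E'
def strip(s,col,z=.012,reg=None):
    f=s['frame'].astype(int); r,g,b=f[...,0],f[...,1],f[...,2]
    k={'red':(r>110)&(g<75)&(b<75),'yellow':(r>140)&(g>100)&(b<90),'wood':(r>90)&(r-b>45)&(g>50)}[col].astype(np.uint8)
    k=cv2.morphologyEx(k,cv2.MORPH_CLOSE,np.ones((9,9)))
    c=max(cv2.findContours(k,0,1)[0],key=cv2.contourArea)
    P=np.array([w(s,u,v,z=z)[:2]*1000 for u,v in c[:,0]]).astype(np.float32)
    print(col,cv2.minAreaRect(P))
E
python3 -c "
from h import *
s=dict(np.load('pics/w1.npz'))
# hole centres by eye
for p in [(319.5,113.5),(320.5,252)]: print(w(s,*p,z=.012))
strip(s,'red')"
```

```text
[0.64967504 0.05922198 0.012     ]
[ 0.62517831 -0.07597977  0.012     ]
red ((636.6085815429688, -10.077049255371094), (189.21127319335938, 49.724449157714844), 79.33952331542969)
```

```bash
python3 -m handwheel '[-0.3,2,0.1,0,0,0,8.5, -0.3,4,0.1,0,0,0,8.5, -0.3,6,0.1,0,0,0,8.5, -0.3,8,0.1,0,0,0,8.5, -0.3,9.5,0.1,0,0,0,8.5, -0.3,10.5,0.1,0,0,0,8.5, -0.3,10.5,0.1,0,0,0,8.5, -0.3,10.5,0.1,0,0,0,8.5]'
python3 -c "
from h import *
go(.6366,-.010,.018,-10.7)"
```

```text
t: 2.7
tcp_pos: [0.6366, -0.0117, 0.0444]
tool_rot: [-0.45, 0.545, -0.545, 0.45]
force: [0.3, -0.0, 0.6]
finger_gap: 0.997
shift cm [-0.17  2.64 -0.03] rot [ 0.001 -0.004  0.   ] | t 2.7 tcp [ 0.6366 -0.0117  0.0444] jaw -10.9 gap 85.1 F [ 0.3 -0.   0.6] q [-0.19  0.81  1.53 -0.    0.8  -0.  ]
```

```bash
python3 -m handwheel '[-0.2,0.8,0,0,0,0,8.5, -0.2,1.6,0,0,0,0,8.5, -0.2,2.2,0,0,0,0,8.5, -0.2,2.5,0,0,0,0,8.5, -0.2,2.5,0,0,0,0,8.5, -0.2,2.5,0,0,0,0,6, -0.2,2.5,0,0,0,0,4.6, -0.2,2.5,0,0,0,0,4.6, -0.2,2.5,0,0,0,0,4.6, -0.2,2.5,0,0,0,0,4.6]' 40
python3 -m handwheel '[0,0,0,0,0,0,4.0, 0,0,0,0,0,0,4.0, 0,0,0,0,0,0,4, 0,0,0,0,0,0,4]' 40
python3 -c "
from h import *
go(.6366,-.010,.018,-10.7);snap('scene','s1.png');snap('wrist','w2.png')"
```

```text
t: 3.53
tcp_pos: [0.6378, -0.0086, 0.02]
tool_rot: [0.45, -0.545, 0.545, -0.451]
force: [0.3, -0.3, 1.9]
finger_gap: 0.57
t: 3.87
tcp_pos: [0.6378, -0.0086, 0.0199]
tool_rot: [0.45, -0.545, 0.545, -0.451]
force: [-0.5, 1.4, 5.4]
finger_gap: 0.569
shift cm [ 0.16  0.19 -0.09] rot [-0.001 -0.002 -0.   ] | t 3.87 tcp [ 0.6378 -0.0086  0.0199] jaw -10.8 gap 48.6 F [-0.5  1.4  5.4] q [-0.19  0.85  1.53  0.    0.76  0.  ]
```

View pics/w2.png

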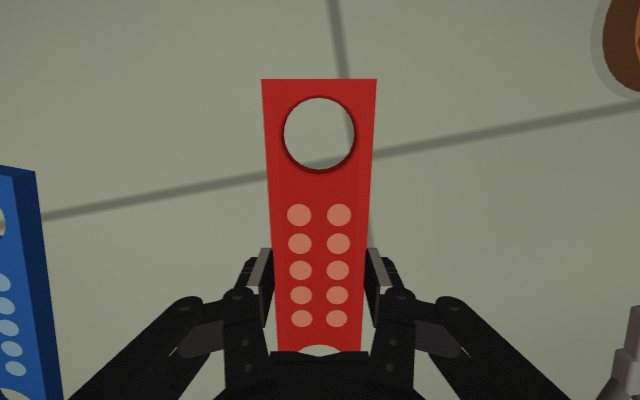

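The jaws hold the red strip at its middle (pads at 265/375, row 270). Now I lift it.

```bash
python3 -m handwheel '[0,0,0,0,0,0,4, 0,-1,0,0,0,0,4, 0,-3,0,0,0,0,4, 0,-5,0,0,0,0,4, 0,-7.5,0,0,0,0,4, 0,-10,0,0,0,0,4, 0,-12,0,0,0,0,4, 0,-13,0,0,0,0,4, 0,-13,0,0,0,0,4, 0,-13,0,0,0,0,4]' 60
python3 -c "
from h import *
go(.5165,.3007,.15,-8.4);s=snap('wrist','w3.png')
z=manip.sense()['tcp_pos'][2]-.0199+.012
print(z);strip(s,'red',z)
print(w(s,320,133)) "
```

```text
t: 4.8
tcp_pos: [0.637, -0.0085, 0.1491]
tool_rot: [-0.451, 0.545, -0.545, 0.451]
force: [0.3, 0.6, -0.8]
finger_gap: 0.562
shift cm [-28.11  -0.08 -17.64] rot [ 0.    -0.042  0.   ] | t 4.8 tcp [ 0.637  -0.0085  0.1491] jaw -10.8 gap 48.0 F [ 0.3  0.6 -0.8] q [-0.19  0.66  1.49 -0.    0.99  0.  ]
0.1402335019975959
red ((640.7758178710938, 7.733146667480469), (153.03445434570312, 50.33571243286133), 79.1419906616211)
[6.49280162e-01 4.61081399e-02 5.61379018e-04]
```

View pics/w3.png

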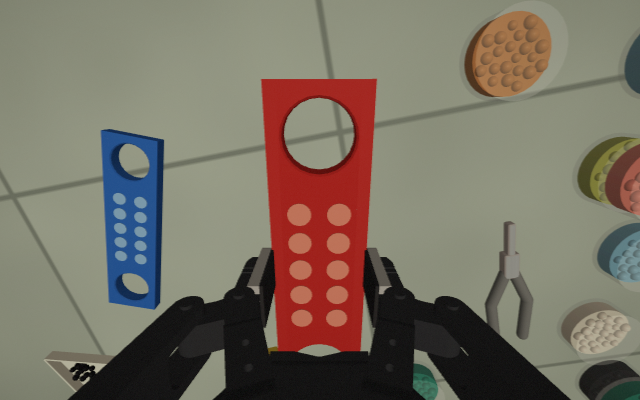

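```bash
python3 -m handwheel '[-1.5,0,-1,0,0,0,4, -4,0,-2.5,0,0,0,4, -7,0,-4.4,0,-0.01,0,4, -10,0,-6.3,0,-0.01,0,4, -13,0,-8.2,0,-0.02,0,4, -16,0,-10,0,-0.02,0,4, -19,0,-12,0,-0.03,0,4, -22,0,-14,0,-0.03,0,4, -25,0,-15.8,0,-0.04,0,4, -27,0,-17,0,-0.04,0,4]'
python3 -m handwheel '[-1,0,-0.6,0,0,0,4, -1,0,-0.6,0,0,0,4, -1,0,-0.6,0,0,0,4, -1,0,-0.6,0,0,0,4]'
python3 -c "
from h import *
go(.5168,.3026,.15,-8.6);snap('top','t2.png');snap('wrist','w4.png');snap('scene','s2.png')"
```

```text
t: 5.68
tcp_pos: [0.5172, 0.2916, 0.1475]
tool_rot: [-0.463, 0.536, -0.534, 0.461]
force: [0.8, 0.2, -1.6]
finger_gap: 0.562
t: 6.02
tcp_pos: [0.5168, 0.2982, 0.1487]
tool_rot: [0.462, -0.536, 0.536, -0.461]
force: [0.0, -0.7, -1.5]
finger_gap: 0.56
shift cm [-0.44 -0.13 -0.07] rot [0.001 0.    0.001] | t 6.02 tcp [0.5168 0.2982 0.1487] jaw -8.6 gap 47.9 F [ 0.  -0.7 -1.5] q [ 0.34  0.62  1.59 -0.    0.93  0.49]
```

View pics/w4.png

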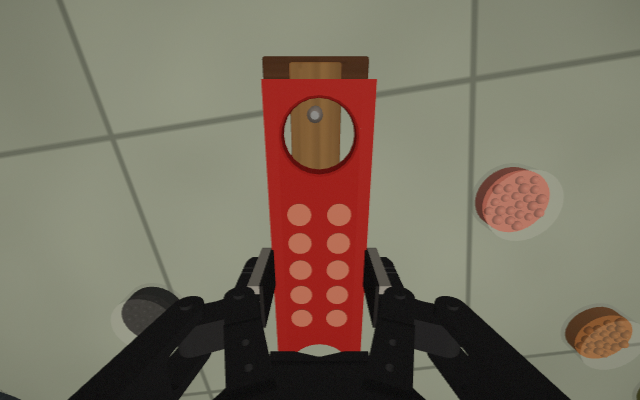

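View pics/s2.png

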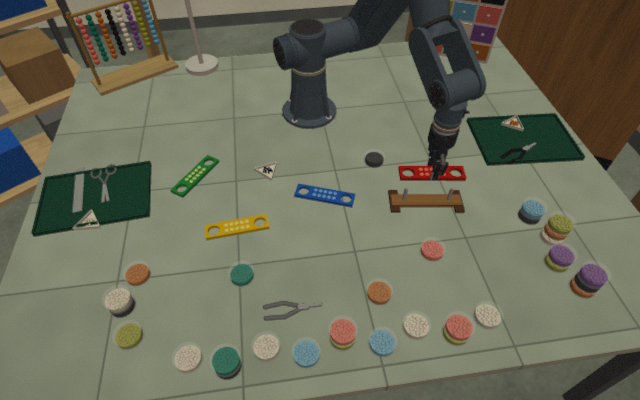

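The wrist view shows the far pin's tip at (315,114), with the hole centred at (320,133). I'll work out where the pin is from this view.

```bash
python3 -c "
from h import *
s=dict(np.load('pics/w4.npz'))
print('tip',w(s,315,114,z=.064))
print('hole',w(s,320,133,z=.1407)) 
print('bar end',[w(s,u,62,z=.015).round(4) for u in (289.5,341)])
t=dict(np.load('pics/t2.npz'))
"
python3 - <<'E'
import cv2
a=cv2.imread('pics/t2.png')
cv2.imwrite('pics/c3.png',cv2.resize(a[140:230,125:265],None,fx=5.7,fy=5.7,interpolation=cv2.INTER_CUBIC))
E
```

```text
tip [0.52658504 0.37282911 0.064     ]
hole [0.52906432 0.36714622 0.1407    ]
bar end [array([0.5112, 0.4146, 0.015 ]), array([0.5531, 0.4083, 0.015 ])]
```

View pics/c3.png

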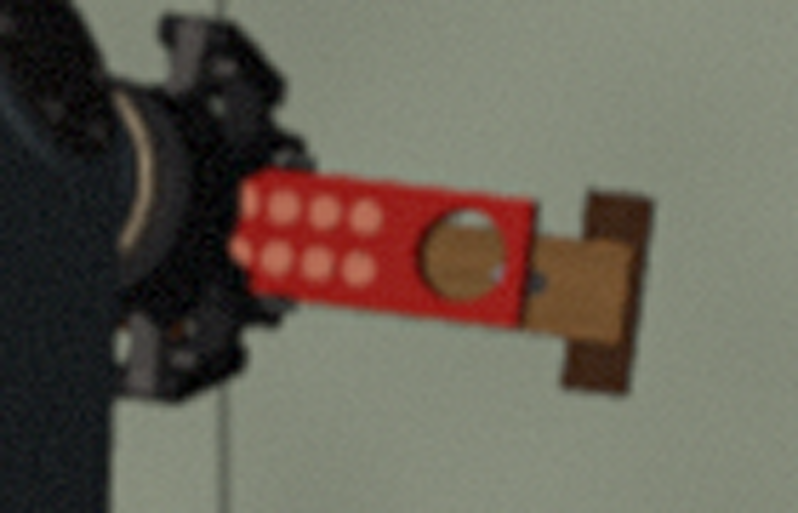

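```bash
python3 -m handwheel '[-0.5,1,-0.1,0,0,0,4, -0.5,2,-0.1,0,0,0,4, -0.5,3,-0.1,0,0,0,4, -0.5,4,-0.1,0,0,0,4, -0.5,5,-0.1,0,0,0,4, -0.5,5.2,-0.1,0,0,0,4, -0.5,5.2,-0.1,0,0,0,4, -0.5,5.2,-0.1,0,0,0,4]'
python3 -c "
from h import *
go(.5163,.304,.035,-8.5);snap('wrist','w5.png')
a=cv2.imread('pics/w5.png');cv2.imwrite('pics/c5.png',cv2.resize(a[20:370,200:440],None,fx=1.7,fy=1.7))"
```

```text
t: 6.83
tcp_pos: [0.5164, 0.3045, 0.097]
tool_rot: [-0.462, 0.536, -0.536, 0.461]
force: [0.1, 0.2, -1.8]
finger_gap: 0.562
shift cm [ 0.05  6.2  -0.  ] rot [ 0.    -0.001  0.   ] | t 6.83 tcp [0.5164 0.3045 0.097 ] jaw -8.5 gap 48.0 F [ 0.1  0.2 -1.8] q [ 0.35  0.7   1.62 -0.    0.83  0.5 ]
```

View pics/c5.png

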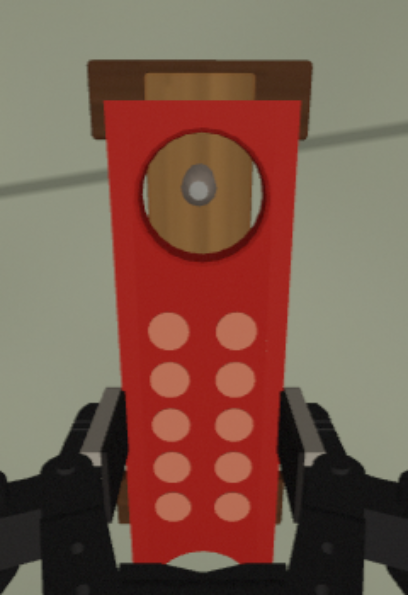

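The far pin tip sits near the centre of the hole. Now I lower it.

```bash
python3 -m handwheel '[0,0.8,0,0,0,0,4, 0,1.6,0,0,0,0,4, 0,2.4,0,0,0,0,4, 0,3.2,0,0,0,0,4, 0,4,0,0,0,0,4, 0,4.6,0,0,0,0,4, 0,5.2,0,0,0,0,4, 0,5.6,0,0,0,0,4, 0,5.8,0,0,0,0,4, 0,5.8,0,0,0,0,4]'
python3 -c "
from h import *
go(.5163,.304,.035,-8.5);snap('wrist','w6.png');snap('scene','s3.png')
a=cv2.imread('pics/s3.png');cv2.imwrite('pics/c6.png',cv2.resize(a[150:230,360:490],None,fx=6,fy=6))"
```

```text
t: 7.72
tcp_pos: [0.5162, 0.3043, 0.0388]
tool_rot: [-0.462, 0.536, -0.536, 0.461]
force: [-0.5, 0.3, -1.2]
finger_gap: 0.56
shift cm [0.03 0.38 0.02] rot [ 0.001 -0.001  0.   ] | t 7.72 tcp [0.5162 0.3043 0.0388] jaw -8.5 gap 47.8 F [-0.5  0.3 -1.2] q [ 0.35  0.79  1.63 -0.    0.72  0.5 ]
```

View pics/c6.png

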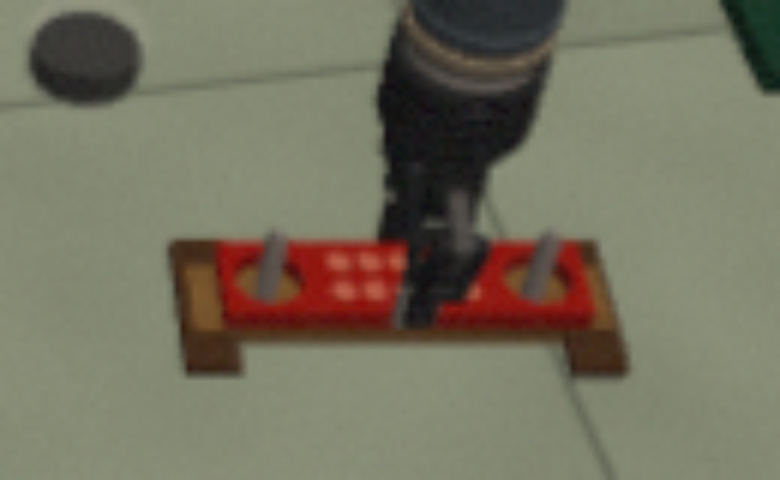

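View pics/w6.png

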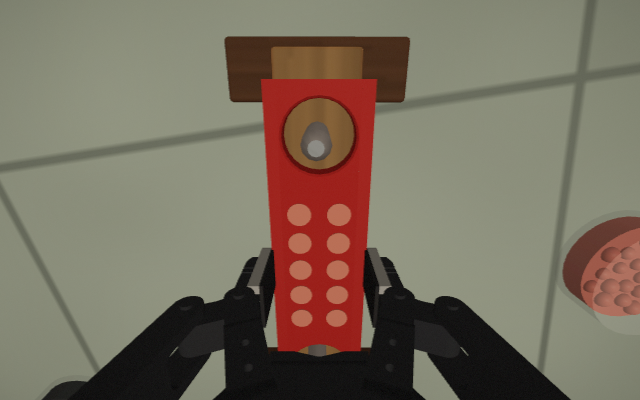

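Both pins pass through the holes (scene crop: 268,265 and 542,265), and the strip is about 3 mm above the bar. I lower the rest of the way and then open slowly.

```bash
python3 -m handwheel '[0,0.1,0,0,0,0,4, 0,0.2,0,0,0,0,4, 0,0.3,0,0,0,0,4, 0,0.3,0,0,0,0,4]'
python3 -m handwheel '[0,0,0,0,0,0,5, 0,0,0,0,0,0,5.5, 0,0,0,0,0,0,6.5, 0,0,0,0,0,0,7.5, 0,0,0,0,0,0,8.5, 0,0,0,0,0,0,8.5]'
python3 -m handwheel '[0,-1,0,0,0,0,8.5, 0,-3,0,0,0,0,8.5, 0,-6,0,0,0,0,8.5, 0,-9,0,0,0,0,8.5, 0,-12,0,0,0,0,8.5, 0,-14,0,0,0,0,8.5, 0,-14,0,0,0,0,8.5, 0,-14,0,0,0,0,8.5]'
python3 -c "
from h import *
go(.5315,-.295,.17,4.65);snap('wrist','w7.png')
"
```

```text
t: 8.15
tcp_pos: [0.5164, 0.3044, 0.0363]
tool_rot: [0.461, -0.536, 0.536, -0.461]
force: [-0.3, -0.3, -1.3]
finger_gap: 0.564
t: 8.65
tcp_pos: [0.5165, 0.3045, 0.0364]
tool_rot: [0.461, -0.536, 0.536, -0.461]
force: [-0.7, -0.0, 0.8]
finger_gap: 0.994
t: 9.32
tcp_pos: [0.5171, 0.3047, 0.1784]
tool_rot: [0.46, -0.535, 0.536, -0.463]
force: [0.2, -0.0, -0.8]
finger_gap: 0.995
shift cm [59.1   0.77 10.32] rot [-0.004 -0.23  -0.001] | t 9.32 tcp [0.5171 0.3047 0.1784] jaw -8.5 gap 84.9 F [ 0.2 -0.  -0.8] q [ 0.35  0.58  1.57 -0.    0.99  0.5 ]
```

View pics/w7.png

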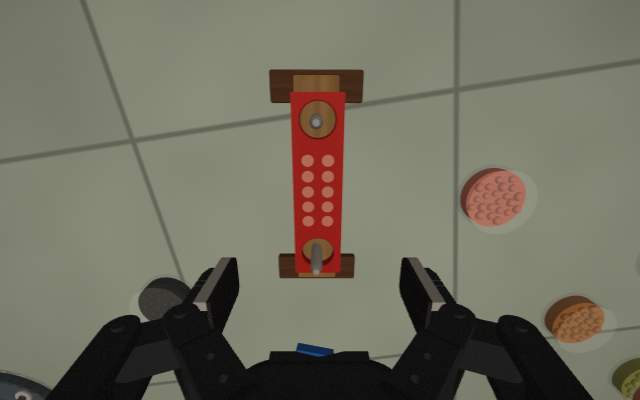

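Red lies seated with both pins through it (far tip at 317,121, near tip at about 316,268). Next is the yellow strip.

```bash
python3 -m handwheel '[2,0,0.3,0,-0.01,0,8.5, 5,0,0.8,0,-0.02,0,8.5, 8.5,0,1.4,0,-0.03,0,8.5, 12,0,2,0,-0.05,0,8.5, 15.5,0,2.6,0,-0.06,0,8.5, 19,0,3.2,0,-0.08,0,8.5, 22.5,0,3.8,0,-0.09,0,8.5, 26,0.2,4.5,0,-0.1,0,8.5, 29.5,0.4,5.1,0,-0.12,0,8.5, 33,0.5,5.7,0,-0.13,0,8.5]' 40
python3 -m handwheel '[3.5,0,0.6,0,-0.01,0,8.5, 7,0,1.2,0,-0.02,0,8.5, 10.5,0,1.8,0,-0.04,0,8.5, 14,0,2,0,-0.05,0,8.5, 17.5,0,2.2,0,-0.07,0,8.5, 21,0,2,0,-0.08,0,8.5, 24,0,1.6,0,-0.09,0,8.5, 26,0,1.2,0,-0.1,0,8.5, 26,0,1.2,0,-0.1,0,8.5, 26,0,1.2,0,-0.1,0,8.5]'
python3 -c "
from h import *
go(.5315,-.295,.15,4.65);s=snap('wrist','w8.png');strip(s,'yellow')
"
```

```text
t: 10.2
tcp_pos: [0.5222, -0.0317, 0.1696]
tool_rot: [-0.496, 0.506, -0.503, 0.495]
force: [0.6, -0.1, -0.2]
finger_gap: 0.994
t: 11.03
tcp_pos: [0.5295, -0.2909, 0.1695]
tool_rot: [-0.519, 0.481, -0.479, 0.519]
force: [0.2, 0.6, 0.1]
finger_gap: 0.993
shift cm [0.43 1.94 0.17] rot [ 0.003 -0.003 -0.003] | t 11.03 tcp [ 0.5295 -0.2909  0.1695] jaw 4.5 gap 84.8 F [0.2 0.6 0.1] q [-0.69  0.6   1.56  0.    0.99 -0.77]
yellow ((531.3031005859375, -292.75830078125), (50.52595901489258, 189.1339874267578), 4.6959943771362305)
```

View pics/w8.png

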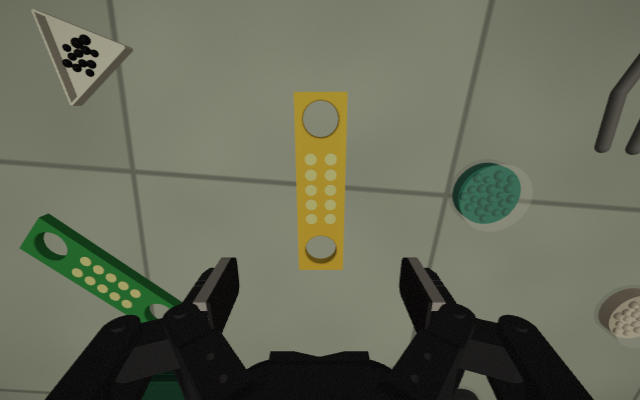

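The yellow strip sits at (320,180), aligned between the jaws. Descend.

```bash
python3 -m handwheel '[0.2,2,0.1,0,0,0,8.5, 0.2,4.5,0.1,0,0,0,8.5, 0.2,7,0.1,0,0,0,8.5, 0.2,9.5,0.1,0,0,0,8.5, 0.2,11.5,0.1,0,0,0,8.5, 0.2,12.5,0.1,0,0,0,8.5, 0.2,12.5,0.1,0,0,0,8.5, 0.2,12.5,0.1,0,0,0,8.5]'
python3 -c "
from h import *
go(.5313,-.2928,.0195,4.65)"
```

```text
t: 11.75
tcp_pos: [0.532, -0.2912, 0.046]
tool_rot: [-0.52, 0.48, -0.479, 0.52]
force: [0.2, 0.4, 0.4]
finger_gap: 0.994
shift cm [ 0.15  2.65 -0.08] rot [ 0.001  0.001 -0.001] | t 11.75 tcp [ 0.532  -0.2912  0.046 ] jaw 4.7 gap 84.9 F [0.2 0.4 0.4] q [-0.68  0.78  1.61  0.    0.75 -0.77]
```

```bash
python3 -m handwheel '[0.1,0.8,-0.1,0,0,0,8.5, 0.1,1.6,-0.1,0,0,0,8.5, 0.1,2.2,-0.1,0,0,0,8.5, 0.1,2.5,-0.1,0,0,0,8.5, 0.1,2.5,-0.1,0,0,0,8.5, 0.1,2.5,-0.1,0,0,0,6, 0.1,2.5,-0.1,0,0,0,4.6, 0.1,2.5,-0.1,0,0,0,4, 0.1,2.5,-0.1,0,0,0,4, 0.1,2.5,-0.1,0,0,0,4]' 40
python3 -m handwheel '[0,0,0,0,0,0,4.0, 0,0,0,0,0,0,4.0, 0,0,0,0,0,0,4]' 60
python3 -c "
from h import *
go(.5313,-.2928,.0195,4.65)"
python3 -m handwheel '[0,-1,0,0,0,0,4, 0,-3,0,0,0,0,4, 0,-5,0,0,0,0,4, 0,-7.5,0,0,0,0,4, 0,-10,0,0,0,0,4, 0,-12.5,0,0,0,0,4, 0,-14.5,0,0,0,0,4, 0,-15,0,0,0,0,4, 0,-15,0,0,0,0,4, 0,-15,0,0,0,0,4]' 60
python3 -c "
from h import *
go(.5163,.3040,.17,-8.5);snap('wrist','w9.png')"
```

```text
t: 12.58
tcp_pos: [0.5313, -0.2938, 0.022]
tool_rot: [0.52, -0.479, 0.48, -0.52]
force: [-0.6, -0.3, 3.3]
finger_gap: 0.567
t: 12.83
tcp_pos: [0.5313, -0.2938, 0.0222]
tool_rot: [0.52, -0.479, 0.48, -0.52]
force: [-1.7, 0.1, 4.8]
finger_gap: 0.556
shift cm [-0.1   0.27  0.01] rot [-0.001 -0.     0.001] | t 12.83 tcp [ 0.5313 -0.2938  0.0222] jaw 4.6 gap 47.5 F [-1.7  0.1  4.8] q [-0.69  0.82  1.62 -0.    0.7  -0.77]
t: 13.67
tcp_pos: [0.5305, -0.2931, 0.1707]
tool_rot: [0.52, -0.48, 0.479, -0.52]
force: [-0.6, -0.1, -2.6]
finger_gap: 0.554
shift cm [-59.63   0.12   3.41] rot [ 0.001  0.229 -0.001] | t 13.67 tcp [ 0.5305 -0.2931  0.1707] jaw 4.6 gap 47.3 F [-0.6 -0.1 -2.6] q [-0.69  0.6   1.55  0.    0.99 -0.77]
```

View pics/w9.png

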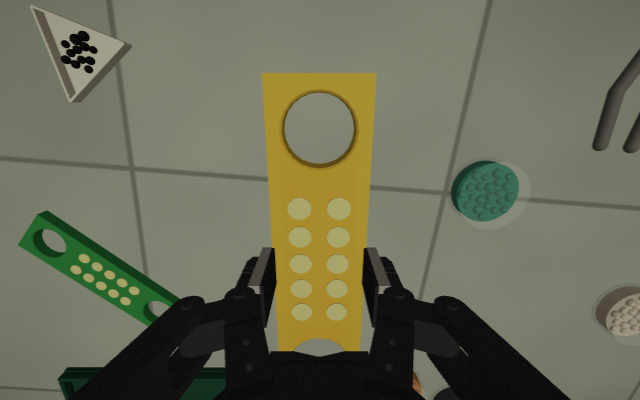

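Yellow is held level and centred, with its hole at (320,128). Now carry it over to the stand.

```bash
python3 -m handwheel '[-1.5,0,0.1,0,0.01,0,4, -4,0,0.2,0,0.02,0,4, -7,0,0.4,0,0.03,0,4, -10.5,0,0.6,0,0.05,0,4, -14,0,0.8,0,0.06,0,4, -17.5,0,1,0,0.07,0,4, -21,0,1.2,0,0.08,0,4, -24.5,0,1.4,0,0.1,0,4, -28,0,1.6,0,0.11,0,4, -31.5,0,1.8,0,0.12,0,4]'
python3 -c "
from h import *
go(.5163,.3025,.15,-8.5)"
```

```text
t: 14.55
tcp_pos: [0.522, 0.0237, 0.1695]
tool_rot: [-0.491, 0.511, -0.509, 0.489]
force: [0.6, 0.4, -1.0]
finger_gap: 0.558
shift cm [-27.84   1.97  -1.68] rot [ 0.004  0.108 -0.   ] | t 14.55 tcp [0.522  0.0237 0.1695] jaw -2.3 gap 47.7 F [ 0.6  0.4 -1. ] q [-0.17  0.51  1.76  0.    0.88 -0.13]
```

```bash
python3 -m handwheel '[-3.5,0.3,-0.2,0,0.01,0,4, -7,0.6,-0.4,0,0.02,0,4, -10.5,0.9,-0.6,0,0.04,0,4, -14,1.2,-0.8,0,0.05,0,4, -17.5,1.5,-1,0,0.06,0,4, -21,1.8,-1.2,0,0.08,0,4, -24,2,-1.4,0,0.09,0,4, -26,2,-1.6,0,0.1,0,4, -27,2,-1.7,0,0.106,0,4, -27,2,-1.7,0,0.106,0,4]'
python3 -m handwheel '[0,0,0,0,0,0,4, 0,0,0,0,0,0,4]'
python3 -c "
from h import *
go(.5163,.3025,.10,-8.5);s=snap('wrist','w10.png')
z=manip.sense()['tcp_pos'][2]-.0102
print('hole',w(s,320,128,z=z))"
```

```text
t: 15.38
tcp_pos: [0.5159, 0.294, 0.1497]
tool_rot: [-0.464, 0.535, -0.534, 0.462]
force: [0.4, -0.6, -2.1]
finger_gap: 0.557
t: 15.55
tcp_pos: [0.5168, 0.2909, 0.1506]
tool_rot: [-0.463, 0.535, -0.535, 0.462]
force: [0.5, 0.1, -0.8]
finger_gap: 0.556
shift cm [-1.15  5.06 -0.21] rot [0.001 0.003 0.001] | t 15.55 tcp [0.5168 0.2909 0.1506] jaw -8.4 gap 47.4 F [ 0.5  0.1 -0.8] q [ 0.32  0.61  1.6  -0.    0.93  0.47]
hole [0.52861339 0.36225432 0.14070237]
```

View pics/w10.png

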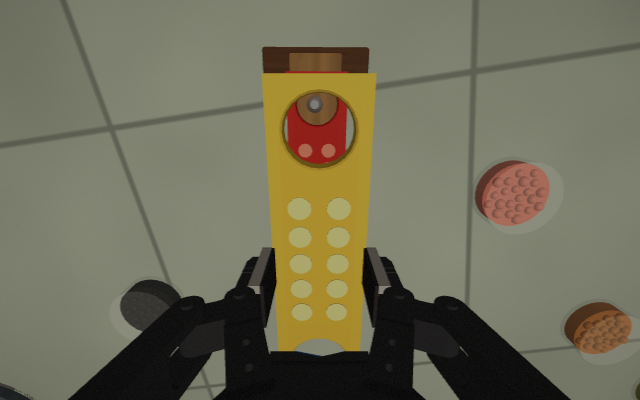

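```bash
python3 -m handwheel '[-0.5,0.5,-0.1,0,0,0,4, -1.05,1,-0.25,0,0,0,4, -1.05,2,-0.25,0,0,0,4, -1.05,3,-0.25,0,0,0,4, -1.05,4,-0.25,0,0,0,4, -1.05,5,-0.25,0,0,0,4, -1.05,5,-0.25,0,0,0,4, -1.05,5,-0.25,0,0,0,4]'
python3 -c "
from h import *
go(.5163,.3025,.05,-8.5);snap('wrist','w11.png')
a=cv2.imread('pics/w11.png');cv2.imwrite('pics/c11.png',cv2.resize(a[20:370,200:440],None,fx=1.7,fy=1.7))"
```

```text
t: 16.27
tcp_pos: [0.5154, 0.3028, 0.1]
tool_rot: [-0.463, 0.535, -0.535, 0.462]
force: [0.8, 0.6, -1.3]
finger_gap: 0.557
shift cm [0.01 5.   0.1 ] rot [0.002 0.003 0.001] | t 16.27 tcp [0.5154 0.3028 0.1   ] jaw -8.3 gap 47.6 F [ 0.8  0.6 -1.3] q [ 0.34  0.69  1.62 -0.    0.84  0.49]
```

View pics/c11.png

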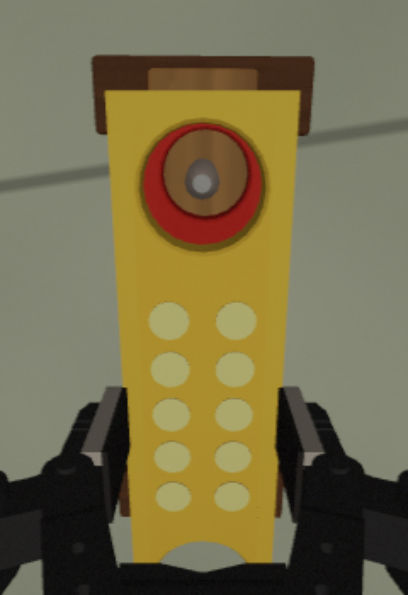

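The pin is centred in the hole. I lower it.

```bash
python3 -m handwheel '[0,0.7,0,0,0,0,4, 0,1.4,0,0,0,0,4, 0,2.1,0,0,0,0,4, 0,2.8,0,0,0,0,4, 0,3.4,0,0,0,0,4, 0,3.9,0,0,0,0,4, 0,4.3,0,0,0,0,4, 0,4.6,0,0,0,0,4, 0,4.6,0,0,0,0,4, 0,4.6,0,0,0,0,4]'
python3 -c "
from h import *
go(.5163,.3025,.05,-8.5);snap('scene','s4.png')
a=cv2.imread('pics/s4.png');cv2.imwrite('pics/c12.png',cv2.resize(a[150:230,360:490],None,fx=6,fy=6))"
```

```text
t: 17.15
tcp_pos: [0.5161, 0.3031, 0.0552]
tool_rot: [-0.463, 0.535, -0.535, 0.462]
force: [0.5, -0.0, -2.0]
finger_gap: 0.556
shift cm [0.06 0.52 0.03] rot [0.    0.003 0.   ] | t 17.15 tcp [0.5161 0.3031 0.0552] jaw -8.3 gap 47.5 F [ 0.5 -0.  -2. ] q [0.34 0.76 1.63 0.   0.75 0.49]
```

View pics/c12.png

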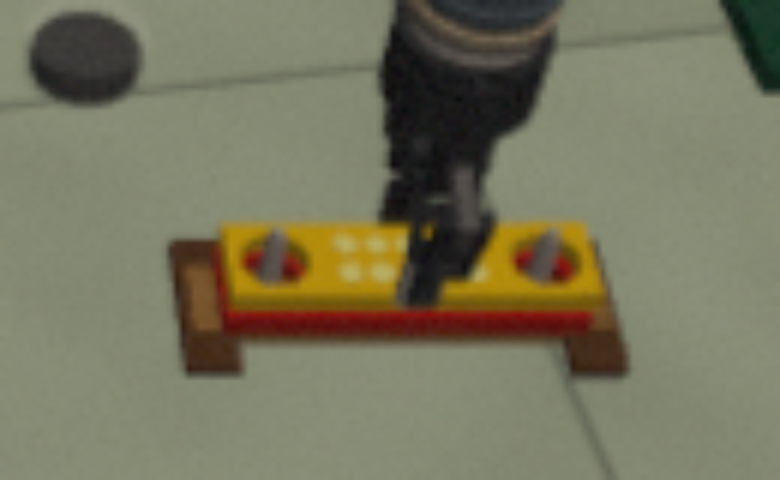

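Both pins pass through yellow, which is about 5 mm above red. I finish lowering, release, and retreat.

```bash
python3 -m handwheel '[0,0.15,0,0,0,0,4, 0,0.3,0,0,0,0,4, 0,0.45,0,0,0,0,4, 0,0.5,0,0,0,0,4, 0,0.5,0,0,0,0,4]'
python3 -m handwheel '[0,0,0,0,0,0,5, 0,0,0,0,0,0,5.5, 0,0,0,0,0,0,6.5, 0,0,0,0,0,0,7.5, 0,0,0,0,0,0,8.5, 0,0,0,0,0,0,8.5]'
python3 -m handwheel '[0,-1,0,0,0,0,8.5, 0,-3,0,0,0,0,8.5, 0,-6,0,0,0,0,8.5, 0,-9,0,0,0,0,8.5, 0,-12,0,0,0,0,8.5, 3,-14,0,0,0,0,8.5, 6,-15,0,0,0,0,8.5, 9,-15,0,0,0,0,8.5, 12,-15,0,0,0,0,8.5, 12,-15,0,0,0,0,8.5]'
python3 -m handwheel '[4,0,0,0,0,0,8.5, 8,0,0,0,0,0,8.5, 12,0,0,0,0,0,8.5, 16,0,0,0,0,0,8.5, 20,0,0,0,0,0,8.5, 20,0,0,0,0,0,8.5, 20,0,0,0,0,0,8.5]'
python3 -c "
from h import *
go(.5163,.3025,.05,-8.5);snap('scene','s5.png');s=snap('top','t5.png')
a=cv2.imread('pics/s5.png');cv2.imwrite('pics/c13.png',cv2.resize(a[150:230,360:490],None,fx=6,fy=6))
a=cv2.imread('pics/t5.png');cv2.imwrite('pics/c14.png',cv2.resize(a[140:230,125:265],None,fx=5.7,fy=5.7))
strip(s,'yellow',.039)
"
```

```text
t: 17.62
tcp_pos: [0.516, 0.303, 0.0502]
tool_rot: [-0.463, 0.535, -0.535, 0.462]
force: [0.3, -0.4, -1.4]
finger_gap: 0.557
t: 18.12
tcp_pos: [0.5162, 0.3032, 0.0505]
tool_rot: [0.462, -0.535, 0.535, -0.463]
force: [0.6, 0.8, -0.9]
finger_gap: 0.995
t: 18.95
tcp_pos: [0.4975, 0.1804, 0.2014]
tool_rot: [0.462, -0.535, 0.536, -0.461]
force: [-0.6, 0.0, 0.4]
finger_gap: 0.995
t: 19.53
tcp_pos: [0.4702, -0.0154, 0.2009]
tool_rot: [0.461, -0.536, 0.536, -0.461]
force: [0.0, 0.6, 0.3]
finger_gap: 0.994
shift cm [-32.12  15.09  -0.21] rot [-0.001 -0.002 -0.   ] | t 19.53 tcp [ 0.4702 -0.0154  0.2009] jaw -8.6 gap 84.9 F [0.  0.6 0.3] q [-0.27  0.39  1.86  0.    0.88 -0.12]
yellow ((517.2571411132812, 302.0158386230469), (190.35060119628906, 51.42498016357422), 81.44020080566406)
```

View pics/c13.png

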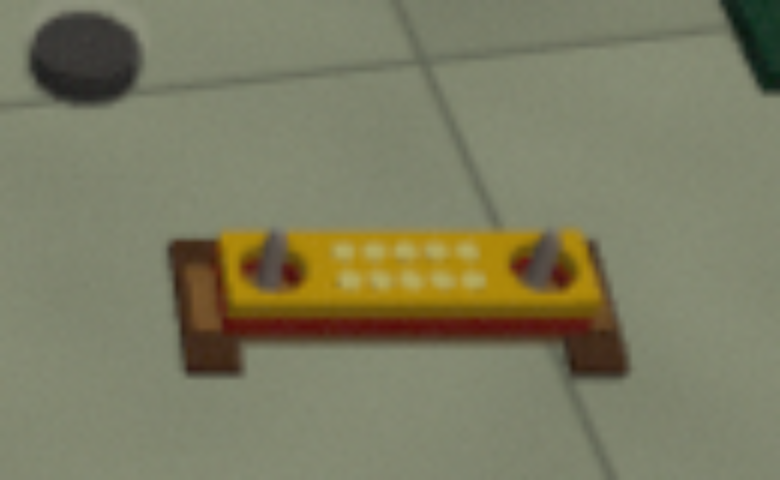

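View pics/c14.png

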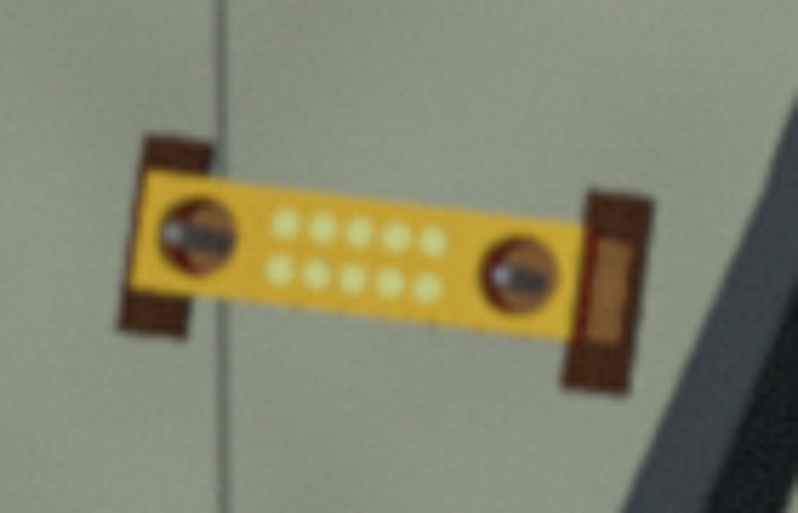

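View pics/s5.png

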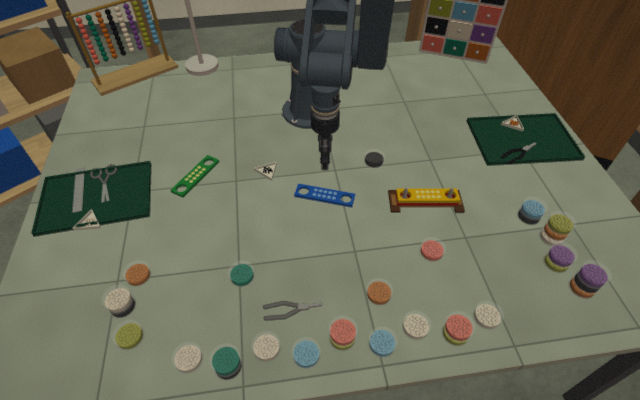

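Yellow lies on red with both pins through (top crop 200,236 and 518,275). Blue is still at scene (325,195), and the arm is clear. One depth check for flatness, then I hand in.

```bash
python3 -c "
from h import *
s=dict(np.load('pics/t5.npz'))
P=[]
for u,v in [(150,175),(152,188),(168,186),(190,180),(200,186),(205,194),(222,184),(224,196)]: P.append(w(s,u,v)); print(u,v,P[-1].round(4))
for k in [(310,200),(300,205)]: print('blue',w(s,*k).round(4))
print(manip.sense()['qd'].round(3)); manip.sign_off()"
```

```text
150 175 [0.5428 0.3934 0.0398]
152 188 [0.5107 0.3886 0.0398]
168 186 [0.5144 0.3481 0.0422]
190 180 [0.5279 0.2945 0.0402]
200 186 [0.5128 0.2708 0.038 ]
205 194 [0.4928 0.2585 0.0386]
222 184 [0.5163 0.2166 0.0381]
224 196 [0.4866 0.2115 0.0404]
blue [ 0.4511 -0.0231  0.5146]
blue [ 0.4455 -0.01    0.5076]
[ 0.031  0.003  0.002 -0.004 -0.004 -0.004]
the job is handed in; nothing more can be done
```

I threaded the red strip over both pins onto the bar, then the yellow strip on top of it. I released both, backed the arm clear, and handed the job in at about 19.6 s of the 61 s allowed.

- **Placement:** the last pictures show both pins through both strips. Yellow's centre is at about (0.517, 0.302), within about 1.5 mm of the stand's centre as measured.
- **Flatness:** yellow's top reads 38–42 mm at eight points. 39 mm is expected if both strips lie flat, so this fits within the depth noise.
- **Forces:** the highest force reading I saw was about 5–6 N, when the fingertips touched the table while gripping each strip.
- **Other strips:** I did not touch blue or green, and the scene view shows both where they were. My depth check on blue failed: the arm was in front of it in the top view and gave a height of about 0.51 m, so only the picture confirms blue's place.

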